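# Unscrew the sprung bottle cap and park it on the cap stand

## Task

Unscrew the orange cap from the white bottle in the clamp: turn it counter-clockwise, regrasping as often as needed, letting it climb with its thread and never forcing or yanking it. A spring under the cap pushes it up, so have hold of it when it comes free and do not let it pop off or fall; then set it gently, open side down, over the green post of the cap stand, let go, and leave the scanner, the flask and the tube rack where they are.

Things in the scene. Friction and masses are not known exactly. Their poses are not given: they have to be found in the camera images.
- bottle: white 70 mm square bottle, fixed in a low clamp (aluminium base 120 x 120 x 12 mm) on the bench; cannot move or turn. Shoulder ends at z = 106 mm, neck (36 mm across, 45 mm over the thread) at z = 133 mm. Origin: centre of the underside of the clamp base; z up along the bottle's axis.
- neck (a point): centre of the neck's top rim, 133 mm above the bench, on the bottle's axis. Right-handed two-start thread: the cap climbs about 11 mm per full turn counter-clockwise seen from above, with some 1.5 mm of play up and down and 1 mm sideways. Until the thread ends a pull upwards meets a firm stop; 30 N between cap and bottle (the spring's 5 to 14 N included) damages it.
- cap: orange ribbed screw cap, 54 mm outside diameter, 31 mm tall, 35 to 70 g, closed on top, open below (inside 47 mm wide, 27.5 mm deep; two small lugs leave 39 mm free). Origin: centre of its lower rim; z up to the closed top; a white line on the top runs along +x, only to show turning. It starts screwed on, its rim 108 to 115 mm above the bench.
- cap_top (a point): centre of the cap's flat top face, 31 mm above its lower rim. How tightly it was screwed on differs: it comes free after 1.1 to 1.6 turns from the start, which nothing marks; feel for it with a gentle pull before each letting go. A sprung rubber disc in the neck pushes it up with 7 N at first, 3.5 N as it frees: it turns with a light drag, and once free it pops off if not held.
- stand: cap stand: fixed steel disc 90 mm across and 10 mm thick with a green post in the middle, 28 mm across, tapering to 20 mm at its top 34 mm above the bench. Origin: centre of its underside, on the bench.
- stand_seat (a point): centre of the stand's disc top, 10 mm above the bench: the cap's lower rim rests at this height, post inside the cap
- scanner: bystander: blue handheld barcode scanner lying on its side, about 120 x 160 x 34 mm. Origin: underside, in the middle of the head's rear part.
- flask: bystander: amber square bottle 64 x 64 mm with a white cap, 125 mm tall, standing. Origin: centre of its underside.
- rack: bystander: white rack with eight clear tubes with orange caps, 70 x 160 mm, 110 mm tall. Origin: centre of its underside.
Things that resemble listed ones, but are neither listed nor needed, are in the scene too. Of the things shaped like the cap, the orange one is meant.

How it is judged:
By the outcome, as a careful person would: the job done as asked, in the order asked, and still so for the second after the job is handed in, with the robot touching nothing.
It also fails if it takes over 72 s, if anything falls off the work surface, if the arm or the gripper's body presses on something with over 40 N, if the wrist force passes 120 N, or if a joint passes its speed limit or range.

## Robot

A 6-joint arm with a two-finger parallel gripper is mounted at the origin on the work surface. World frame = base frame: x ahead of the robot, y to its left, z up, the work surface at z = 0. Lengths are in m, angles in degrees, forces in N, time in s.
With the tool pointing down it reaches from about 0.25 to 0.725 m from the base axis. Payload 9.7 kg.
Tool frame: the origin (TCP) lies at the very end of the fingers, on their centre line; the grasp point (between the pads) lies 19 mm behind it; z points along the fingers, y is the line along which they close (so a half turn about z gives the same grasp; the last joint's range is limited). The gripper opens to 85 mm and grips with 20 to 120 N. Pads are 22 mm wide; open, the fingers measure 114 mm over their backs; the gripper's body (76 mm by 85 mm) begins 54 mm behind the grasp point. The pads swing forward as they close: fully open they stand 13 mm farther back than shut.
Start: joints at [-65.088, 4.979, 10.078, 95.1, 0, 90], TCP at [0.232, -0.499, 0.231] pointing down, gripper open.
Joint ranges: [-179.16, 179.16], [-48.56, 103.87], [-65.8, 70.77], [-126.05, 130.52], [-82.76, 87.17], [-180, 180]. Speed limits (degrees/s): [127.2, 127.2, 147.25, 180, 180, 180].

## Interface

Orientations are given as [roll, pitch, yaw] about the fixed x, y, z axes, in that order (R = Rz(yaw) Ry(pitch) Rx(roll)).
In Python, from workcell import bot gives the robot as it stands.
- The arm moves only by the tool arm_command, never from a script. Its argument "series" is a list of rows, each a list of 4 numbers: the shift along the tool's x, y, z in m, then the turn about the tool's z in rad. A call has exactly 5 rows; each row is the pose to reach, as a shift and turn from the pose commanded when the call began, along the tool's axes at that moment; what a row does not reach only later rows make up. A row lasts 1/10 s, in which the tool goes at most 50 mm and 8.59 degrees, less where a joint would pass 70% of its speed; a pose out of reach is approached as far as the arm can. A call with a gripper value outside its range is refused whole. "hand" is the finger opening in m, from 0 to 0.0854, set as the call begins (left out, the last holds). The fingers move at their own pace and stop on an object; "grip_force" is the grip in N (left out, the last holds). Time passes only in rows, so rows that repeat a pose let the fingers close, or fill a call up. It gives the time, the measured TCP pose, the force, the opening and the grip force at its end, in the units of the state.
- bot.get_obs(): the state, without advancing time (a new reading comes with each control period).
- bot.camera(name): name is "side" or "top"; returns a dict with "color" (420x560x3 uint8, blue, green, red), "camera_matrix" (3x3 intrinsics, pixels), "dist_coeffs" ([k1, k2, p1, p2, k3] as OpenCV has them; the pictures are not rectified), "xyz" and "orientation" of the camera in the world. Camera axes: x right, y up, looking along -z (the intrinsics and any distortion apply to the point x, -y, -z); pixel columns grow to the right and rows downward; lengths in m; the calibration is good to about 2 mm. A picture is of the moment at which its call begins. There is no depth.
- bot.job_done(): hands the job in; it is judged then, once.
Trained networks look in the newest picture that a camera, given by its name, has taken for a name from the list of things; names that differ only in an ending like _2 or _b are one class to them, and where a whole thing is asked for, a point or a joint stands for the part that bears it (a point fixed in the world has none). Each returns a list of dicts, best first, with "confidence" (0 to 1); they miss things now and then, are a little off and sometimes report something else, mostly with a low value. They report only what shows in the picture. A call takes as long as a camera call. They do not tell look-alikes from the thing itself.
- bot.find_in(camera, target): "location" ([column, row] in pixels, amid what is visible of it).
- bot.mark_of(camera, target): "location" ([column, row] in pixels: a listed point, or the origin of a listed thing).
The state is a dict: "time": time; "q": joint angles; "qd": joint speeds; "joint_efforts": joint torques, N m; "ee_pos": TCP position; "tcp_rot": TCP orientation; "wrist_force": force on the tool from outside, world axes, zero at the start; "torque": the same for the moment, N m; "opening": finger opening in m; "grasp_force": force on a finger pad.
Only numpy, scipy, OpenCV 4.12 (cv2) and the standard library are available. Lean on these libraries where they do the work, as an engineer would, in place of code of your own. Each camera call takes 0.05 s, during which the arm holds its last target. There are 200 camera calls.

## Working session

There is one attempt and no reset: what is moved stays moved. The work goes in short steps, Python scripts to look and compute and a tool call to move; the robot and the scene stay as the last step left them, time stands still between calls to the robot, and variables do not carry over. Pictures are saved under pics/ and viewed, at most 10 in all, crops included, and the job is handed in when it is done.

Besides the shell and the picture viewer there is one more tool, called after ">>>" by a JSON object that holds its "name" and its "arguments". arm_command: Moves the arm, as the interface text tells. Its arguments: {"type":"object","properties":{"series":{"type":"array"},"hand":{"type":"number"},"grip_force":{"type":"number"}},"required":["series"]}

```bash
mkdir -p pics
cat > h.py <<'E'
import numpy as np, cv2
from scipy.spatial.transform import Rotation as R
from workcell import bot
np.set_printoptions(precision=4,suppress=True)
def ray(c,px):
    u=cv2.undistortPoints(np.array([[px]],float),np.array(c["camera_matrix"]),np.array(c["dist_coeffs"]))[0,0]
    o=np.array(c["orientation"],float)
    M=o if o.shape==(3,3) else R.from_euler('xyz',o,degrees=True).as_matrix()
    return np.array(c["xyz"]),M@np.array([u[0],-u[1],-1.])
def atz(c,px,z):
    p,d=ray(c,px); return p+d*(z-p[2])/d[2]
def tri(cs,pxs):
    A=np.zeros((3,3));b=np.zeros(3)
    for c,px in zip(cs,pxs):
        p,d=ray(c,px);d/=np.linalg.norm(d);P=np.eye(3)-np.outer(d,d);A+=P;b+=P@p
    return np.linalg.solve(A,b)
E
python3 - <<'E'
from h import *
import pickle
C={n:bot.camera(n) for n in("side","top")}
for n,c in C.items():
    print(n,c["xyz"],c["orientation"])
    cv2.imwrite(f"pics/{n}1.png",c["color"])
    for t,z in(("cap_top",.142),("bottle",0),("stand_seat",.01),("stand",0),("neck",.133),("cap",.111),("scanner",0),("flask",0),("rack",0)):
        for m in bot.mark_of(n,t)[:3]: print(n,t,np.round(m["location"],1),round(m["confidence"],2),atz(c,m["location"],z))
print(bot.get_obs())
E
```

```text
side [0.1122 0.5587 0.9648] [  40.4439   -0.8242 -135.8394]
side cap_top [348.8 181.9] 0.98 [ 0.5227 -0.1407  0.142 ]
side cap_top [385.  190.9] 0.89 [ 0.4381 -0.1813  0.142 ]
side cap_top [304.5 238.7] 0.75 [0.4831 0.0729 0.142 ]
side bottle [350.6 183.7] 0.67 [ 0.5851 -0.2594  0.    ]
side bottle [339.1 218.1] 0.6 [ 0.526  -0.1319  0.    ]
side stand [264.6 262.1] 0.74 [0.57   0.1167 0.    ]
side stand [255.8 186.7] 0.68 [ 0.7763 -0.0511  0.    ]
side neck [350.4 186.2] 0.94 [ 0.5148 -0.1393  0.133 ]
side neck [349.8 183.3] 0.32 [ 0.5223 -0.1463  0.133 ]
side cap [305.2 246. ] 0.88 [0.4817 0.0692 0.111 ]
side cap [297.2 193.5] 0.79 [ 0.6071 -0.0396  0.111 ]
side cap [383.5 194.6] 0.74 [ 0.4456 -0.1956  0.111 ]
side scanner [256.3 184. ] 0.76 [ 0.7831 -0.0598  0.    ]
side flask [414.7 186.8] 0.71 [ 0.44   -0.3871  0.    ]
side rack [210.5 387. ] 0.58 [0.4251 0.4238 0.    ]
top [0.5562 0.0085 1.1248] [  3.6866  -0.2127 -88.8166]
top cap_top [373.8 196.6] 0.9 [ 0.6664 -0.2112  0.142 ]
top cap_top [341.  251.2] 0.71 [ 0.5316 -0.1321  0.142 ]
top cap_top [291.1 247.6] 0.63 [ 0.5379 -0.
[... 342 characters left out ...]
 cap [288.2 245.4] 0.83 [ 0.5427 -0.0041  0.111 ]
top scanner [311.4 153.7] 0.89 [ 0.8001 -0.0657  0.    ]
top flask [423.4 282.1] 0.92 [ 0.4462 -0.3844  0.    ]
top rack [133.7 286.2] 0.97 [0.4182 0.422  0.    ]
{'time': 1.0, 'q': array([-65.0876,   4.9781,  10.08  ,  95.1006,  -0.001 ,  90.0002]), 'qd': array([-0.0511, -0.1301, -0.0888,  0.0213,  0.0542, -0.018 ]), 'joint_efforts': array([ -0.0009, -52.0113,  46.4861,   0.0017,  -0.    ,   0.    ]), 'ee_pos': array([ 0.2317, -0.4988,  0.2313]), 'tcp_rot': array([179.9987,   0.001 ,  24.9122]), 'wrist_force': array([ 0.1806,  0.1754, -0.2515]), 'torque': array([-0.0232, -0.0024,  0.0187]), 'grasp_force': 0.0, 'opening': 0.08544134371374157}
```

View pics/top1.png

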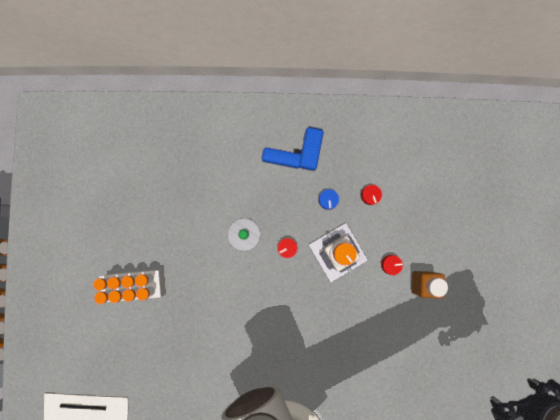

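View pics/side1.png

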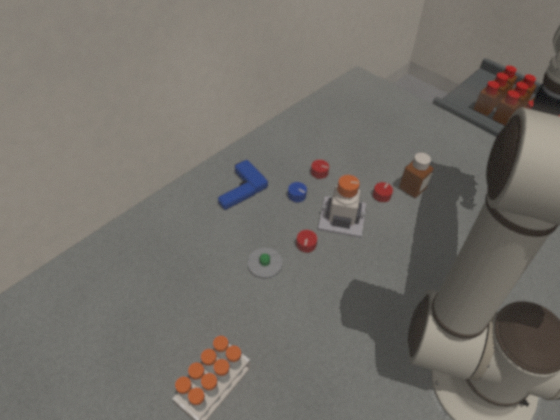

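The cap candidates are the red caps on the bench at top (372,195), (288,247) and (393,265), a blue one at (329,200), and the orange one on the clamped white bottle at top (345,254) / side (348,184). Only the orange one on the bottle fits. The stand with the green post is at top (244,234) / side (264,261). Next I'll confirm the cap in a crop and refine its position by colour.

Run:
```python
from h import *
C={n:bot.camera(n) for n in("side","top")}
def seg(c,lo,hi,near,r=30):
    h=cv2.cvtColor(c["color"],cv2.COLOR_BGR2HSV);m=cv2.inRange(h,lo,hi)
    n,l,s,ce=cv2.connectedComponentsWithStats(m)
    k=[i for i in range(1,n) if np.hypot(*(ce[i]-near))<r]; i=max(k,key=lambda i:s[i,4]); return ce[i],s[i],l==i
res={}
for n,near in(("side",(348,186)),("top",(345,254))):
    ce,s,m=seg(C[n],(5,150,90),(20,255,255),near); res[n]=ce; print(n,"cap",ce,s, atz(C[n],ce,.14))
    x,y=map(int,ce); cr=C[n]["color"][y-40:y+40,x-50:x+50]; cv2.imwrite(f"pics/crop_{n}.png",cv2.resize(cr,None,fx=4,fy=4,interpolation=2))
print("tri blob",tri([C["side"],C["top"]],[res["side"],res["top"]]))
g={}
for n,near in(("side",(264,261)),("top",(244,234))):
    ce,s,m=seg(C[n],(45,100,20),(85,255,255),near); g[n]=ce; print(n,"green",ce,s,atz(C[n],ce,.03))
print("tri green",tri([C["side"],C["top"]],[g["side"],g["top"]]))
a=cv2.imread("pics/crop_side.png");b=cv2.imread("pics/crop_top.png");cv2.imwrite("pics/crop.png",np.hstack([a,b]))
for t in("cap_top","neck","stand_seat","stand","cap"):
    for n in C: print(t,n,[(np.round(m["location"],1),round(m["confidence"],2)) for m in bot.mark_of(n,t)[:3]])
```

```text
side cap [347.7619 183.6238] [339 176  19  16 210] [ 0.5218 -0.1357  0.14  ]
top cap [344.4472 253.2547] [334 243  22  22 369] [ 0.5267 -0.1408  0.14  ]
tri blob [ 0.5262 -0.1423  0.1318]
side green [264.551  258.3061] [261 255   8   8  49] [0.5639 0.1226 0.03  ]
top green [243. 234.] [239 230   9   9  69] [0.5698 0.1177 0.03  ]
tri green [0.5694 0.1183 0.0198]
cap_top side [(array([296.2, 188.3]), 0.87), (array([307.4, 237.6]), 0.79), (array([352.1, 181.1]), 0.77)]
cap_top top [(array([343.6, 254.3]), 0.76), (array([372.9, 194.7]), 0.76), (array([287.8, 247.2]), 0.75)]
neck side [(array([350. , 187.2]), 0.56)]
neck top [(array([344.4, 254.5]), 0.89)]
stand_seat side [(array([263.1, 261.8]), 0.72)]
stand_seat top [(array([246.4, 234.6]), 0.95)]
stand side [(array([264.3, 263.8]), 0.59)]
stand top [(array([247.7, 232. ]), 0.84), (array([137.8, 283.4]), 0.34)]
cap side [(array([297. , 193.9]), 0.62), (array([306.8, 246.1]), 0.59), (array([385.6, 196.4]), 0.54)]
cap top [(array([287.6, 246.6]), 0.83), (array([366.7, 198.1]), 0.78), (array([389.9, 262.1]), 0.67)]
```

View pics/crop.png

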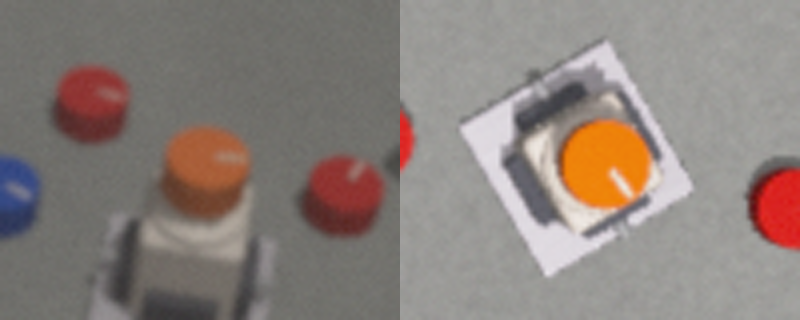

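The crop confirms it: the orange cap sits on the white clamped bottle at about (0.526, -0.1415), with the stand at about (0.5695, 0.118). I'm moving above the cap.

>>> {"name": "arm_command", "arguments": {"series": [[0.042,-0.02,0,0],[0.084,-0.04,0,0],[0.126,-0.06,0,0],[0.168,-0.08,0,0],[0.209,-0.1,0,0]], "hand": 0.0854}}

```text
time: 2.1
ee_pos: [0.38, -0.3185, 0.2314]
tcp_rot: [180.0, -0.0, 24.9]
wrist_force: [1.6, -0.4, 1.0]
opening: 0.0856
grasp_force: 0.0
```

>>> {"name": "arm_command", "arguments": {"series": [[0.042,-0.02,0,0.087],[0.084,-0.04,0,0.174],[0.126,-0.06,0,0.261],[0.168,-0.08,0,0.348],[0.209,-0.1,0,0.435]]}}

```text
time: 2.6
ee_pos: [0.5276, -0.1396, 0.2314]
tcp_rot: [180.0, -0.0, -0.2]
wrist_force: [1.0, -0.6, -0.1]
opening: 0.0852
grasp_force: 0.0
```

```bash
python3 -c "
from h import *
o=bot.get_obs();print(o['ee_pos'],o['tcp_rot'],o['q'],o['wrist_force'],o['torque'])"
```

```text
[ 0.5276 -0.1396  0.2314] [179.9897  -0.0271  -0.2054] [-14.8175   4.357    9.4332  95.0473  -0.0031 165.3879] [ 0.9971 -0.5864 -0.0941] [-0.0424 -0.0266 -0.0231]
```

>>> {"name": "arm_command", "arguments": {"series": [[-0.001,0.002,0.03,0],[-0.001,0.002,0.06,0],[-0.001,0.002,0.09,0],[-0.001,0.002,0.11,0],[-0.001,0.002,0.117,0]]}}

```text
time: 3.1
ee_pos: [0.5245, -0.143, 0.112]
tcp_rot: [-180.0, 0.2, -0.0]
wrist_force: [0.0, 0.1, 0.4]
opening: 0.0855
grasp_force: 0.0
```

>>> {"name": "arm_command", "arguments": {"series": [[0,0,0,0],[0,0,0,0],[0,0,0,0],[0,0,0,0],[0,0,0,0]], "hand": 0.045, "grip_force": 30}}

```text
time: 3.6
ee_pos: [0.5262, -0.143, 0.1158]
tcp_rot: [-180.0, -0.1, 0.0]
wrist_force: [-1.9, 6.3, 5.8]
opening: 0.0536
grasp_force: 32.4
```

Run:
```python
from h import *
c=bot.camera("side");cv2.imwrite("pics/s2.png",cv2.resize(c["color"][120:260,270:450],None,fx=4,fy=4,interpolation=2))
o=bot.get_obs();print(o['ee_pos'],o['tcp_rot'],o['wrist_force'],o['torque'],o['opening'],o['grasp_force'])
```

```text
[ 0.5262 -0.143   0.1158] [-179.9682   -0.1266    0.0112] [-1.0305  5.0634  5.4573] [ 1.1581  0.2291 -0.0206] 0.05334179498066071 32.36439881846309
```

View pics/s2.png

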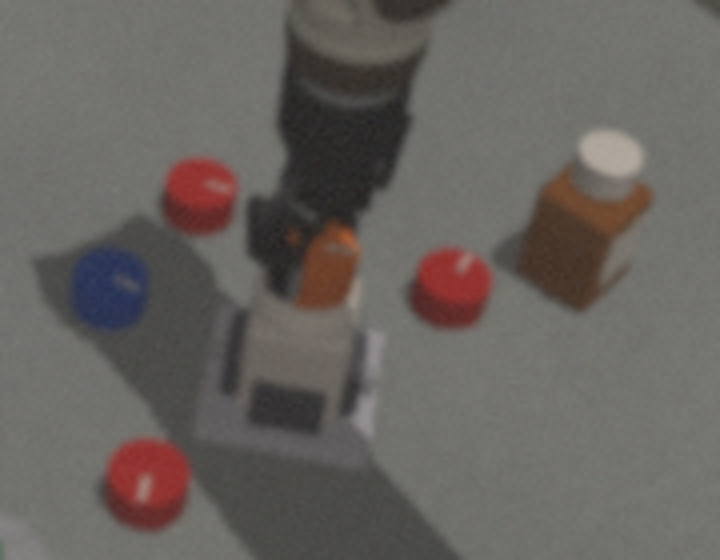

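The gripper holds the orange cap (opening 53 mm). The 6 N of +y force says the tool sits about a millimetre too far toward −y. I'll nudge it and start turning.

>>> {"name": "arm_command", "arguments": {"series": [[0,-0.0005,0,0],[0,-0.001,0,0],[0,-0.001,0,0],[0,-0.001,0,0],[0,-0.001,0,0]]}}

```text
time: 4.15
ee_pos: [0.5262, -0.1429, 0.1157]
tcp_rot: [179.9, -0.1, -0.0]
wrist_force: [-0.9, -0.7, 5.9]
opening: 0.0533
grasp_force: 32.2
```

>>> {"name": "arm_command", "arguments": {"series": [[0,0,-0.0002,-0.12],[0,0,-0.0004,-0.24],[0,0,-0.0006,-0.36],[0,0,-0.0008,-0.48],[0,0,-0.00105,-0.6]]}}

```text
time: 4.65
ee_pos: [0.5264, -0.1417, 0.1166]
tcp_rot: [180.0, -0.2, 34.7]
wrist_force: [0.2, 7.3, 4.7]
opening: 0.0532
grasp_force: 32.4
```

>>> {"name": "arm_command", "arguments": {"series": [[0,0,0,0],[0,0,0,0],[-0.0015,-0.001,0,0],[-0.0015,-0.001,0,0],[-0.0015,-0.001,0,0]], "hand": 0.065}}

```text
time: 5.15
ee_pos: [0.5236, -0.1425, 0.1153]
tcp_rot: [180.0, 0.0, 34.3]
wrist_force: [0.8, 1.2, -0.1]
opening: 0.0649
grasp_force: 0.0
```

>>> {"name": "arm_command", "arguments": {"series": [[0,0,0,0],[0,0,0,0],[0,0,0,0],[0,0,0,0],[0,0,0,0]], "hand": 0.045}}

```text
time: 5.65
ee_pos: [0.5238, -0.1425, 0.1155]
tcp_rot: [180.0, -0.0, 34.4]
wrist_force: [-0.5, -0.9, 3.0]
opening: 0.0538
grasp_force: 32.0
```

>>> {"name": "arm_command", "arguments": {"series": [[0,0,-0.0002,-0.12],[0,0,-0.0004,-0.24],[0,0,-0.0006,-0.36],[0,0,-0.0008,-0.48],[0,0,-0.00105,-0.6]]}}

```text
time: 6.15
ee_pos: [0.524, -0.1423, 0.1166]
tcp_rot: [180.0, -0.0, 69.0]
wrist_force: [0.8, 0.0, 2.7]
opening: 0.0537
grasp_force: 32.0
```

Forces are now near zero, so the tool is centred. I'm continuing the stroke.

>>> {"name": "arm_command", "arguments": {"series": [[0,0,-0.00025,-0.14],[0,0,-0.0005,-0.28],[0,0,-0.00075,-0.42],[0,0,-0.001,-0.56],[0,0,-0.00123,-0.7]]}}

```text
time: 6.65
ee_pos: [0.5239, -0.1424, 0.1177]
tcp_rot: [180.0, 0.0, 109.2]
wrist_force: [-0.2, -1.4, 2.2]
opening: 0.0536
grasp_force: 32.0
```

>>> {"name": "arm_command", "arguments": {"series": [[0,0,-0.00025,-0.14],[0,0,-0.0005,-0.28],[0,0,-0.00075,-0.42],[0,0,-0.001,-0.56],[0,0,-0.00123,-0.7]]}}

```text
time: 7.15
ee_pos: [0.524, -0.1424, 0.119]
tcp_rot: [180.0, 0.0, 149.3]
wrist_force: [0.4, -0.5, 2.4]
opening: 0.0538
grasp_force: 32.0
```

>>> {"name": "arm_command", "arguments": {"series": [[0,0,-0.00025,-0.14],[0,0,-0.0005,-0.28],[0,0,-0.00075,-0.42],[0,0,-0.001,-0.56],[0,0,-0.00123,-0.7]]}}

```text
time: 7.65
ee_pos: [0.5241, -0.1424, 0.1202]
tcp_rot: [-180.0, 0.0, -170.6]
wrist_force: [1.0, -0.5, 1.5]
opening: 0.0534
grasp_force: 32.0
```

>>> {"name": "arm_command", "arguments": {"series": [[0,0,-0.00025,-0.14],[0,0,-0.0005,-0.28],[0,0,-0.00075,-0.42],[0,0,-0.001,-0.56],[0,0,-0.00123,-0.7]]}}

```text
time: 8.15
ee_pos: [0.524, -0.1422, 0.1214]
tcp_rot: [-180.0, 0.0, -130.5]
wrist_force: [1.1, 1.4, 2.3]
opening: 0.0536
grasp_force: 32.0
```

>>> {"name": "arm_command", "arguments": {"series": [[0,0,-0.00025,-0.14],[0,0,-0.0005,-0.28],[0,0,-0.00075,-0.42],[0,0,-0.001,-0.56],[0,0,-0.00123,-0.7]]}}

```text
time: 8.65
ee_pos: [0.5239, -0.1422, 0.1226]
tcp_rot: [-180.0, 0.0, -90.4]
wrist_force: [-0.3, 1.5, 2.8]
opening: 0.0537
grasp_force: 32.0
```

>>> {"name": "arm_command", "arguments": {"series": [[0,0,-0.00025,-0.14],[0,0,-0.0005,-0.28],[0,0,-0.00075,-0.42],[0,0,-0.001,-0.56],[0,0,-0.00123,-0.7]]}}

```text
time: 9.15
ee_pos: [0.5238, -0.1423, 0.1238]
tcp_rot: [-180.0, -0.0, -50.3]
wrist_force: [0.1, -1.3, 2.6]
opening: 0.0536
grasp_force: 32.0
```

>>> {"name": "arm_command", "arguments": {"series": [[0,0,-0.00025,-0.14],[0,0,-0.00048,-0.27],[0,0,-0.00048,-0.27],[0,0,-0.001,-0.27],[0,0,-0.0015,-0.27]]}}

```text
time: 9.65
ee_pos: [0.5238, -0.1423, 0.1247]
tcp_rot: [-180.0, 0.0, -35.3]
wrist_force: [3.1, -0.4, -6.0]
opening: 0.0536
grasp_force: 32.5
```

The pull met a firm stop (−6 N), so the thread still holds. I'm releasing and winding back.

>>> {"name": "arm_command", "arguments": {"series": [[0,0,0.001,0],[0,0,0.001,0],[0,0,0.001,0],[0,0,0.001,0.02],[0,0,0.001,0.12]], "hand": 0.068}}

```text
time: 10.15
ee_pos: [0.5237, -0.1424, 0.1244]
tcp_rot: [-180.0, -0.0, -42.2]
wrist_force: [-0.7, -0.3, 0.0]
opening: 0.068
grasp_force: 0.0
```

>>> {"name": "arm_command", "arguments": {"series": [[0,0,0,0.145],[0,0,0,0.29],[0,0,0,0.435],[0,0,0,0.58],[0,0,0,0.725]]}}

```text
time: 10.65
ee_pos: [0.5238, -0.1424, 0.1244]
tcp_rot: [-180.0, -0.0, -84.0]
wrist_force: [0.6, 0.0, 1.2]
opening: 0.0681
grasp_force: 0.0
```

>>> {"name": "arm_command", "arguments": {"series": [[0,0,0,0.145],[0,0,0,0.29],[0,0,0,0.435],[0,0,0,0.58],[0,0,0,0.725]]}}

```text
time: 11.15
ee_pos: [0.5237, -0.1424, 0.1244]
tcp_rot: [-180.0, 0.0, -125.5]
wrist_force: [0.1, 0.3, 0.9]
opening: 0.0679
grasp_force: 0.0
```

>>> {"name": "arm_command", "arguments": {"series": [[0,0,0,0.145],[0,0,0,0.29],[0,0,0,0.435],[0,0,0,0.58],[0,0,0,0.725]]}}

```text
time: 11.65
ee_pos: [0.5237, -0.1424, 0.1244]
tcp_rot: [-180.0, 0.0, -167.1]
wrist_force: [-0.2, 0.5, 0.1]
opening: 0.0677
grasp_force: 0.0
```

>>> {"name": "arm_command", "arguments": {"series": [[0,0,0,0.145],[0,0,0,0.29],[0,0,0,0.435],[0,0,0,0.58],[0,0,0,0.725]]}}

```text
time: 12.15
ee_pos: [0.5237, -0.1424, 0.1244]
tcp_rot: [180.0, 0.0, 151.4]
wrist_force: [-0.3, 0.2, 0.4]
opening: 0.0681
grasp_force: 0.0
```

>>> {"name": "arm_command", "arguments": {"series": [[0,0,0,0.145],[0,0,0,0.29],[0,0,0,0.435],[0,0,0,0.58],[0,0,0,0.725]]}}

```text
time: 12.65
ee_pos: [0.5237, -0.1424, 0.1244]
tcp_rot: [180.0, 0.0, 109.9]
wrist_force: [-0.5, 0.1, 0.3]
opening: 0.068
grasp_force: 0.0
```

>>> {"name": "arm_command", "arguments": {"series": [[0,0,0,0.145],[0,0,0,0.29],[0,0,0,0.435],[0,0,0,0.58],[0,0,0,0.725]]}}

```text
time: 13.15
ee_pos: [0.5238, -0.1424, 0.1244]
tcp_rot: [180.0, -0.0, 68.3]
wrist_force: [0.1, 0.5, -1.0]
opening: 0.0678
grasp_force: 0.0
```

>>> {"name": "arm_command", "arguments": {"series": [[0,0,0,0.145],[0,0,0,0.29],[0,0,0,0.435],[0,0,0,0.58],[0,0,0,0.725]]}}

```text
time: 13.65
ee_pos: [0.5237, -0.1424, 0.1243]
tcp_rot: [180.0, -0.0, 26.8]
wrist_force: [-0.4, -1.0, 0.3]
opening: 0.0682
grasp_force: 0.0
```

Run:
```python
from h import *
o=bot.get_obs();print(o['time'],o['ee_pos'],o['tcp_rot'],o['q'],o['wrist_force'])
```

```text
13.65 [ 0.5237 -0.1424  0.1243] [179.9971  -0.0034  26.7884] [-15.2088   3.1786  -3.6465  83.1704   0.0001 138.0028] [-0.4069 -1.0236  0.2553]
```

>>> {"name": "arm_command", "arguments": {"series": [[0,0,0,0],[0,0,0,0],[0,0,0,0],[0,0,0,0],[0,0,0,0]], "hand": 0.045}}

```text
time: 14.15
ee_pos: [0.5238, -0.1424, 0.1244]
tcp_rot: [180.0, -0.0, 27.3]
wrist_force: [0.1, -0.5, 2.8]
opening: 0.0534
grasp_force: 37.2
```

>>> {"name": "arm_command", "arguments": {"series": [[0,0,-0.00025,-0.14],[0,0,-0.0005,-0.28],[0,0,-0.00075,-0.42],[0,0,-0.001,-0.56],[0,0,-0.00123,-0.7]]}}

```text
time: 14.65
ee_pos: [0.5239, -0.1425, 0.1257]
tcp_rot: [180.0, 0.0, 67.7]
wrist_force: [-0.8, -0.6, 2.9]
opening: 0.0532
grasp_force: 37.2
```

>>> {"name": "arm_command", "arguments": {"series": [[0,0,-0.00025,-0.14],[0,0,-0.0005,-0.28],[0,0,-0.00075,-0.42],[0,0,-0.001,-0.56],[0,0,-0.00123,-0.7]]}}

```text
time: 15.15
ee_pos: [0.5239, -0.1425, 0.1269]
tcp_rot: [180.0, 0.0, 107.8]
wrist_force: [0.7, -0.8, 1.4]
opening: 0.0531
grasp_force: 37.2
```

>>> {"name": "arm_command", "arguments": {"series": [[0,0,-0.00025,-0.14],[0,0,-0.0005,-0.28],[0,0,-0.00075,-0.42],[0,0,-0.001,-0.56],[0,0,-0.00123,-0.7]]}}

```text
time: 15.65
ee_pos: [0.5239, -0.1425, 0.1281]
tcp_rot: [180.0, 0.0, 147.9]
wrist_force: [-0.0, -1.3, 1.6]
opening: 0.0537
grasp_force: 37.2
```

>>> {"name": "arm_command", "arguments": {"series": [[0,0,-0.00025,-0.14],[0,0,-0.0005,-0.28],[0,0,-0.00075,-0.42],[0,0,-0.001,-0.56],[0,0,-0.00123,-0.7]]}}

```text
time: 16.15
ee_pos: [0.524, -0.1424, 0.1294]
tcp_rot: [-180.0, 0.0, -172.0]
wrist_force: [1.3, 0.2, 1.9]
opening: 0.0533
grasp_force: 37.3
```

Total is about 1.35 turns. I'll make a gentle 1 mm pull to feel for release.

>>> {"name": "arm_command", "arguments": {"series": [[0,0,-0.0003,0],[0,0,-0.0006,0],[0,0,-0.001,0],[0,0,-0.001,0],[0,0,-0.001,0]]}}

```text
time: 16.65
ee_pos: [0.5239, -0.1424, 0.1302]
tcp_rot: [-180.0, 0.0, -172.4]
wrist_force: [1.9, -0.7, 2.0]
opening: 0.0529
grasp_force: 37.2
```

>>> {"name": "arm_command", "arguments": {"series": [[0,0,-0.0003,0],[0,0,-0.0006,0],[0,0,-0.001,0],[0,0,-0.0015,0],[0,0,-0.0015,0]]}}

```text
time: 17.15
ee_pos: [0.5237, -0.1424, 0.1317]
tcp_rot: [180.0, -0.0, -172.4]
wrist_force: [1.2, -0.3, 2.3]
opening: 0.0532
grasp_force: 37.2
```

It rose 2.5 mm with no stop, so the cap is free and held. I'm lifting it slowly and watching the force.

>>> {"name": "arm_command", "arguments": {"series": [[0,0,-0.0005,0],[0,0,-0.001,0],[0,0,-0.002,0],[0,0,-0.003,0],[0,0,-0.004,0]]}}

```text
time: 17.65
ee_pos: [0.5234, -0.1423, 0.1354]
tcp_rot: [180.0, -0.1, -172.4]
wrist_force: [0.7, 0.2, -0.6]
opening: 0.0533
grasp_force: 36.9
```

>>> {"name": "arm_command", "arguments": {"series": [[0,0,-0.002,0],[0,0,-0.004,0],[0,0,-0.007,0],[0,0,-0.01,0],[0,0,-0.014,0]]}}

```text
time: 18.15
ee_pos: [0.5237, -0.1424, 0.1499]
tcp_rot: [180.0, -0.0, -172.4]
wrist_force: [0.0, -0.4, 0.1]
opening: 0.0535
grasp_force: 36.9
```

Free and in hand. I'm carrying it over to the stand.

>>> {"name": "arm_command", "arguments": {"series": [[0,0,-0.01,0],[-0.0031,0.01,-0.02,0],[-0.0093,0.03,-0.03,0],[-0.0186,0.06,-0.03,0],[-0.028,0.09,-0.03,0]]}}

```text
time: 18.65
ee_pos: [0.54, -0.0481, 0.1811]
tcp_rot: [-180.0, 0.1, -172.4]
wrist_force: [-0.0, -0.2, -1.0]
opening: 0.0533
grasp_force: 36.9
```

>>> {"name": "arm_command", "arguments": {"series": [[-0.0115,0.037,0,0],[-0.0227,0.073,0,0],[-0.0336,0.108,0,0],[-0.043,0.138,0,0],[-0.0504,0.162,0,0]]}}

```text
time: 19.15
ee_pos: [0.568, 0.1205, 0.1806]
tcp_rot: [180.0, 0.1, -172.3]
wrist_force: [0.5, 0.0, -0.5]
opening: 0.0531
grasp_force: 36.9
```

Run:
```python
from h import *
o=bot.get_obs();print(o['time'],o['ee_pos'],o['tcp_rot'],o['wrist_force'])
c=bot.camera("side");cv2.imwrite("pics/s3.png",cv2.resize(c["color"][160:300,170:350],None,fx=4,fy=4,interpolation=2))
```

```text
19.15 [0.568  0.1205 0.1806] [ 179.9757    0.0507 -172.2936] [ 0.4624  0.0128 -0.4552]
```

View pics/s3.png

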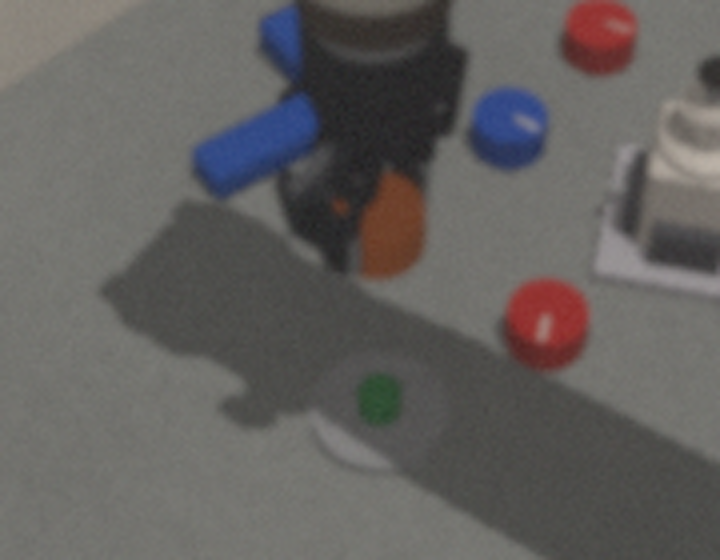

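The cap is held, with its rim just below the fingertips, over the stand (post at crop (380,400)). I'm descending.

>>> {"name": "arm_command", "arguments": {"series": [[0,0,0.02,0],[0,0,0.05,0],[0,0,0.085,0],[0,0,0.11,0],[0,0,0.125,0]]}}

```text
time: 19.7
ee_pos: [0.5671, 0.1181, 0.0532]
tcp_rot: [-180.0, -0.1, -172.4]
wrist_force: [1.3, -0.4, 0.5]
opening: 0.053
grasp_force: 36.9
```

>>> {"name": "arm_command", "arguments": {"series": [[0,0,0.005,0],[0,0,0.01,0],[0,0,0.015,0],[0,0,0.02,0],[0,0,0.025,0]]}}

```text
time: 20.2
ee_pos: [0.5684, 0.1179, 0.03]
tcp_rot: [180.0, 0.1, -172.4]
wrist_force: [-0.2, -0.2, 0.1]
opening: 0.0532
grasp_force: 36.9
```

>>> {"name": "arm_command", "arguments": {"series": [[0,0,0.002,0],[0,0,0.004,0],[0,0,0.006,0],[0,0,0.008,0],[0,0,0.01,0]]}}

```text
time: 20.7
ee_pos: [0.568, 0.1178, 0.0196]
tcp_rot: [180.0, 0.0, -172.4]
wrist_force: [0.4, 0.4, -0.6]
opening: 0.0537
grasp_force: 36.9
```

>>> {"name": "arm_command", "arguments": {"series": [[0,0,0.0005,0],[0,0,0.001,0],[0,0,0.0015,0],[0,0,0.002,0],[0,0,0.002,0]]}}

```text
time: 21.2
ee_pos: [0.568, 0.1178, 0.0176]
tcp_rot: [-180.0, -0.0, -172.4]
wrist_force: [0.5, 0.1, -0.6]
opening: 0.0531
grasp_force: 36.9
```

>>> {"name": "arm_command", "arguments": {"series": [[0,0,0.0005,0],[0,0,0.001,0],[0,0,0.0015,0],[0,0,0.0015,0],[0,0,0.0015,0]]}}

```text
time: 21.7
ee_pos: [0.568, 0.1178, 0.0162]
tcp_rot: [-180.0, -0.0, -172.4]
wrist_force: [0.1, -0.6, -0.3]
opening: 0.0534
grasp_force: 36.9
```

>>> {"name": "arm_command", "arguments": {"series": [[0,0,0.0005,0],[0,0,0.001,0],[0,0,0.001,0],[0,0,0.001,0],[0,0,0.001,0]]}}

```text
time: 22.2
ee_pos: [0.568, 0.1178, 0.0152]
tcp_rot: [180.0, 0.0, -172.4]
wrist_force: [0.3, -1.0, -0.6]
opening: 0.0533
grasp_force: 36.9
```

>>> {"name": "arm_command", "arguments": {"series": [[0,0,0.0005,0],[0,0,0.001,0],[0,0,0.001,0],[0,0,0.001,0],[0,0,0.001,0]]}}

```text
time: 22.7
ee_pos: [0.568, 0.1178, 0.0142]
tcp_rot: [-180.0, -0.0, -172.4]
wrist_force: [0.6, 0.3, -0.9]
opening: 0.0532
grasp_force: 36.9
```

>>> {"name": "arm_command", "arguments": {"series": [[0,0,0.0005,0],[0,0,0.001,0],[0,0,0.001,0],[0,0,0.001,0],[0,0,0.001,0]]}}

```text
time: 23.2
ee_pos: [0.568, 0.1178, 0.0132]
tcp_rot: [180.0, 0.0, -172.4]
wrist_force: [-0.0, -0.5, 0.6]
opening: 0.0535
grasp_force: 36.9
```

>>> {"name": "arm_command", "arguments": {"series": [[0,0,0.0003,0],[0,0,0.0006,0],[0,0,0.001,0],[0,0,0.001,0],[0,0,0.001,0]]}}

```text
time: 23.7
ee_pos: [0.568, 0.1178, 0.0125]
tcp_rot: [180.0, 0.0, -172.4]
wrist_force: [-1.9, -0.4, 4.4]
opening: 0.0532
grasp_force: 37.4
```

It has touched down (4.4 N). I'm opening and backing off straight up.

>>> {"name": "arm_command", "arguments": {"series": [[0,0,0,0],[0,0,0,0],[0,0,0,0],[0,0,0,0],[0,0,0,0]], "hand": 0.08}}

```text
time: 24.2
ee_pos: [0.568, 0.1178, 0.0121]
tcp_rot: [-180.0, -0.0, -172.4]
wrist_force: [0.1, 0.0, -0.9]
opening: 0.08
grasp_force: 0.0
```

>>> {"name": "arm_command", "arguments": {"series": [[0,0,-0.005,0],[0,0,-0.015,0],[0,0,-0.03,0],[0,0,-0.06,0],[0,0,-0.09,0]]}}

```text
time: 24.7
ee_pos: [0.5679, 0.1178, 0.1043]
tcp_rot: [180.0, 0.0, -172.4]
wrist_force: [1.0, -0.3, 0.8]
opening: 0.0797
grasp_force: 0.0
```

>>> {"name": "arm_command", "arguments": {"series": [[0.03,0,-0.03,0],[0.07,0,-0.06,0],[0.11,0,-0.08,0],[0.14,0,-0.09,0],[0.15,0,-0.09,0]]}}

```text
time: 25.2
ee_pos: [0.418, 0.0978, 0.1958]
tcp_rot: [180.0, 0.3, -172.4]
wrist_force: [0.1, 0.0, 1.1]
opening: 0.0799
grasp_force: 0.0
```

Run:
```python
from h import *
C={n:bot.camera(n) for n in("side","top")}
a=cv2.resize(C["side"]["color"][140:290,200:400],None,fx=2,fy=2,interpolation=2)
b=cv2.resize(C["top"]["color"][180:330,200:400],None,fx=2,fy=2,interpolation=2)
cv2.imwrite("pics/end.png",np.hstack([a,b]))
o=bot.get_obs();print(o['time'],o['ee_pos'],o['wrist_force'])
for t in("scanner","flask","rack"): print(t,[(np.round(m["location"],1)) for m in bot.mark_of("top",t)[:1]])
```

```text
25.3 [0.419  0.0979 0.1938] [1.2028 0.5163 0.428 ]
scanner [array([310.3, 154.6])]
flask [array([421.1, 281.8])]
rack [array([132.4, 283.7])]
```

View pics/end.png

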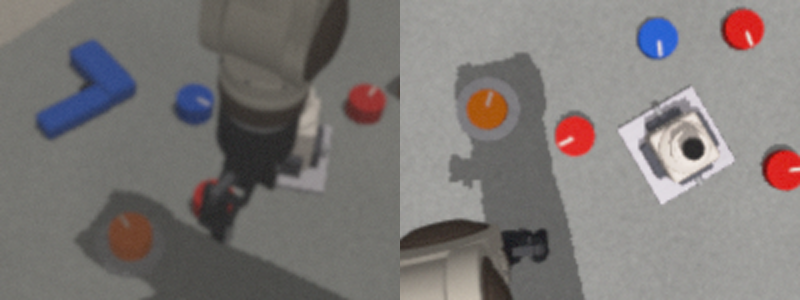

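The orange cap sits flat and centred on the stand (top crop (488,108), side crop (130,237)). The bottle is open, and the scanner, flask and rack haven't moved.

```bash
python3 -c "
from workcell import bot
print(bot.job_done())"
```

```text
the job is handed in; nothing more can be done
None
```

The orange cap came off after about 1.35 turns and now rests open side down over the green post, released; the scanner, flask and rack are where they were, and I handed the job in at about 25 s.

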